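Unlock and open the battery bay of a solar torch

TASK

Open the battery bay of the black solar torch: pull its orange spring-loaded captive screw straight up until you feel it reach its stop, without hauling on it, and drive it anticlockwise on its thread as far as it goes so that it stays out by itself. Then slide the yellow cover fully open towards the torch's tail, and leave everything else in the niche where it stands.

Things in the scene. Friction and masses are not known exactly. Their poses are not given: they have to be found in the camera images.
- torch: black plastic solar torch lying flat, fixed in place, 220 mm long (x) x 90 mm wide (y), deck 44 mm above the shelf; origin under its centre on the shelf, +x towards its two lenses, z up
- ferrule: round aluminium ferrule of the captive screw, fixed on the deck at torch x = +55 mm, y = 0; 34 mm across, 12 mm high; origin at the centre of its underside, 44 mm above the shelf. The thread hidden in it sits higher or lower from torch to torch: the screw must be pulled up 5 to 19 mm before the thread can catch, and 1.6 mm beyond that it meets a firm stop
- bolt: shank of the captive screw, carrying the wing; slides straight up out of the ferrule against a spring: 5 N at rest plus 0.2 N per mm (and 0.15 N of drag per mm/s). Origin on the screw axis, 44 mm above the shelf at rest. At the stop (6.6 to 20.6 mm up) the force climbs steeply; there, or just below, the wing can be turned. Turning too low jams; jamming or hauling on the stop with over 18 N (beyond the spring) harms the thread
- wing_mid (a point): centre of the orange wing grip of the captive screw: a flat upright bar 36 mm long (along torch x at the start), 12 mm thick (torch y at the start), 28 mm high, its top 14 mm above this point, its lower edge 14 mm below it, and at rest the ferrule's top 10 mm below that edge
- wing (a joint): turn of the wing in rad, about 0 at the start, positive anticlockwise from above, which drives the screw outward; it turns only once the thread has caught. Stop at 1.35. From 0.3 rad on the thread lifts the screw evenly by 2 mm in all. Driven to the end and let go, it settles by up to 1.6 mm and stays raised
- cover (a joint): slide of the yellow battery cover in m, 0 = shut, 0.055 = fully open (towards the torch's tail, torch -x). It needs about 2 N to slide, and is locked by the shank until the screw is driven out
- cover_rib (a point): centre of the white rib across the yellow cover, by which it is pushed: 10 mm thick (torch x), 44 mm wide (torch y), its top 9 mm above this point; the cover's upper face (51 mm above the shelf) 9 mm below it. With the cover shut the rib's face nearest the screw lies at torch x = -25 mm, so that between it and the ferrule there is 63 mm of free space above the cover
- bowl: a blue melamine bowl, 136 mm across, 55 mm high; origin at the centre of its underside; a bystander
- perfume: a square amber glass perfume bottle with a round brass twist cap, 36 x 24 mm, 77 mm high, loose and light; stands 12 to 14 cm to the left (+y of the torch) of the torch's middle line; origin at the centre of its underside; a bystander
- betel_box: an aluminium betel box with a shut hinged lid, 88 x 68 mm, 44 mm high; origin at the centre of its underside; a bystander
- mug: a steel mug, 76 mm across, 85 mm high; origin at the centre of its underside; a bystander
- cell_tray: a grey open tray with two green spare cells, 66 x 50 mm, 18 mm high; lies 11 to 14 cm to the right (-y of the torch) of the torch's middle line; origin at the centre of its underside; a bystander
- jar: a lidded jar, 56 mm across, 75 mm high; origin at the centre of its underside; a bystander
- soap_box: a green soap box, 90 x 60 mm, 32 mm high; origin at the centre of its underside; a bystander
Things that resemble listed ones, but are neither listed nor needed, are in the scene too. What is meant by the torch is not pink, and is the smaller of those in its own colour.

How it is judged:
By the outcome, as a careful person would: the job done as asked, in the order asked, and still so for the second after the job is handed in, with the robot touching nothing.
It also fails if it takes over 72 s, if anything falls off the work surface, if the arm or the gripper's body presses on something with over 40 N, if the wrist force passes 120 N, or if a joint passes its speed limit or range.

ROBOT

A 6-joint arm with a two-finger parallel gripper is mounted at the origin on the work surface. World frame = base frame: x ahead of the robot, y to its left, z up, the work surface at z = 0. Lengths are in mm, angles in rad, forces in N, time in s.
With the tool pointing down it reaches from about 350 to 775 mm from the base axis. Payload 7.3 kg.
Tool frame: the origin (TCP) lies midway between the tips of the shut fingers; the grasp point (between the pads) lies 19 mm behind it; z points along the fingers, y is the line along which they close (so a half turn about z gives the same grasp; the last joint's range is limited). The gripper opens to 92 mm and grips with 3 to 60 N. Pads are 19 mm wide; open, the fingers measure 130 mm over their backs; the gripper's body (75 mm by 190 mm) begins 47 mm behind the grasp point.
Start: joints at [-1.364, 0.342, 1.524, -0, 1.275, -0.146], TCP at [181.425, -492.676, 226.741] pointing down, gripper open.
Joint ranges: [-2.53, 2.53], [-0.77, 2.02], [0.04, 2.7], [-1, 4.14], [0.28, 2.66], [-3.11, 3.11]. Speed limits (rad/s): [2.57, 2.57, 3.14, 3.14, 3.14, 3.14].

INTERFACE

Orientations are given as [roll, pitch, yaw] about the fixed x, y, z axes, in that order (R = Rz(yaw) Ry(pitch) Rx(roll)).
In Python, from plant import readout, vision, order, models gives the robot as it stands. The module is installed in compiled form; this text tells all that it offers.
- The arm moves only by the tool step_arm, never from a script. Its argument "series" is text: rows parted by semicolons, each of 7 numbers parted by spaces: the gripper's target within -1 to 1 (shut at 1, half-way at 0, fully open at -1), then the shift along the tool's x, y, z each as a share of 80 mm, from -1 to 1, then the turn, a rotation vector about the tool's x, y, z each as a share of 2 pi rad, from -1 to 1. In form: jaw x y z ax ay az; .... A call has 1 to 20 rows; each row is the pose to reach, as a shift and turn from the pose commanded when the call began, along the tool's axes at that moment, turning the shorter way round; what a row does not reach only later rows make up. A row lasts 1/10 s, in which the tool goes at most 50 mm and 8.59 degrees, less where a joint would pass 70% of its speed; a pose out of reach is approached as far as the arm can. A call with a number of a shift or a turn outside -1 to 1 is refused whole. A call with a gripper value outside its range is refused whole. The fingers move at their own pace and stop on an object; the grip force is fixed at half the most. Time passes only in rows, so rows that repeat a pose let the fingers close. It gives the time, the measured TCP pose, the force, the opening and the grip force at its end, in the units of the state.
- readout.get_obs(): the state, without advancing time (a new reading comes with each control period).
- vision.capture(name): name is "scene" or "top" or "wrist"; returns a dict with "frame" (480x640x3 uint8, red, green, blue), "depth" (480x640 float32, mm along the optical axis (not along the pixel's ray), 0 where there is no reading), "fovy" (degrees; the focal length in pixels is half the picture's height over the tangent of half this angle, whatever the lens; pixels are square), "cx", "cy" (the principal point, pixels), "k1" (the pictures are not rectified: a ray, as slopes to the right and down, at radius r is drawn at 1 + k1 r^2 times it, then the intrinsics apply), "rvec" (rotation vector, rad) and "tvec" (3), from world to camera coordinates, as OpenCV has them; the wrist camera has in their place "mount" (4x4, takes a point from camera to tool coordinates, whose origin is the TCP and whose axes are the flange's). Camera axes: x right, y down, z forward; pixel columns grow to the right and rows downward; lengths in mm; the calibration is good to about 2 mm. A picture is of the moment at which its call begins: read the wrist's pose just before it.
- order.close_job(): hands the job in; it is judged then, once.
Trained networks look in a picture, given as the dict that the camera call returned (one of the last four; its "shot" number tells which), for a name from the list of things; names that differ only in an ending like _2 or _b are one class to them, and where a whole thing is asked for, a point or a joint stands for the part that bears it (a point fixed in the world has none). Each returns a list of dicts, best first, with "p" (0 to 1); they miss things now and then, are a little off and sometimes report something else, mostly with a low value. They report only what shows in the picture. A call takes as long as a camera call. They do not tell look-alikes from the thing itself.
- models.look_for(picture, thing): "position" ([column, row] in pixels, amid what is visible of it).
- models.pinpoint(picture, thing): "position" ([column, row] in pixels: a listed point, or the origin of a listed thing).
The state is a dict: "time": time; "joint_positions": joint angles; "dq": joint speeds; "tau": joint torques, N m; "tool_pos": TCP position; "tcp_rot": TCP orientation; "contact_force": force on the tool from outside, world axes, zero at the start; "moment": the same for the moment, N m; "grip_width": finger opening in mm; "finger_force": force on a finger pad.
Only numpy, scipy, OpenCV 4.12 (cv2) and the standard library are available. Lean on these libraries where they do the work, as an engineer would, in place of code of your own. Each camera call takes 0.05 s, during which the arm holds its last target. There are 200 camera calls.

## Working session

There is one attempt and no reset: what is moved stays moved. The work goes in short steps, Python scripts to look and compute and a tool call to move; the robot and the scene stay as the last step left them, time stands still between calls to the robot, and variables do not carry over. Pictures are saved under pics/ and viewed, at most 10 in all, crops included, and the job is handed in when it is done.

Besides the shell and the picture viewer there is one more tool, called after "Emit:" as name(argument=value, ...), one argument or row to a line, values as JSON. step_arm: Moves the arm, as the interface text tells. Shift numbers are shares of 80 mm and turn numbers shares of 2 pi rad, none past 1 either way. Its arguments: {"type":"object","properties":{"series":{"type":"string"}},"required":["series"]}

```bash
mkdir -p pics
cat > h.py <<'E'
import numpy as np, cv2
from scipy.spatial.transform import Rotation as R
from plant import readout, vision, order, models
def grab(n):
    o=readout.get_obs(); d=vision.capture(n); d['obs']=o; d['name']=n
    if 'mount' in d:
        T=np.eye(4);T[:3,:3]=rot(o);T[:3,3]=o['tool_pos']; d['c2w']=T@np.array(d['mount'])
    else:
        W=np.eye(4);W[:3,:3]=R.from_rotvec(np.ravel(d['rvec'])).as_matrix();W[:3,3]=np.ravel(d['tvec']); d['c2w']=np.linalg.inv(W)
    return d
def rot(o):
    r=np.array(o['tcp_rot'],float)
    return R.from_euler('xyz',r).as_matrix() if r.size==3 else r
def ray(d,px):
    f=240/np.tan(np.radians(d['fovy'])/2)
    q=np.array([(px[0]-d['cx'])/f,(px[1]-d['cy'])/f]);u=q.copy()
    for _ in range(20): u=q/(1+d['k1']*(u@u))
    return np.array([u[0],u[1],1.])
def at_depth(d,px):
    c,r=int(round(px[0])),int(round(px[1])); w=d['depth'][max(r-2,0):r+3,max(c-2,0):c+3]; w=w[w>0]
    if w.size==0: return None
    return (d['c2w']@np.r_[ray(d,px)*np.median(w),1])[:3]
def at_z(d,px,z):
    v=d['c2w'][:3,:3]@ray(d,px);o=d['c2w'][:3,3];return o+v*(z-o[2])/v[2]
def save(d,fn,img=None): cv2.imwrite('pics/'+fn,cv2.cvtColor(d['frame'] if img is None else img,cv2.COLOR_RGB2BGR))
E
python3 - <<'E'
from h import *
np.set_printoptions(precision=1,suppress=True)
print(readout.get_obs())
for n in ['top','scene']:
    d=grab(n);save(d,n+'0.png')
    print(n,{k:d[k] for k in('fovy','cx','cy','k1')},d['c2w'])
    for t in ['torch','ferrule','wing_mid','cover_rib','bowl','perfume','betel_box','mug','cell_tray','jar','soap_box']:
        for m in models.pinpoint(d,t)[:3]:
            if m['p']>.15: print(t,round(m['p'],2),np.array(m['position']),at_depth(d,m['position']))
E
```

```text
{'time': 0.0, 'joint_positions': array([-1.4,  0.3,  1.5, -0. ,  1.3, -0.1]), 'dq': array([-0., -0.,  0., -0., -0., -0.]), 'tau': array([ -0. , -43.1, -24.4,   0.1,   0.1,  -0. ]), 'tool_pos': array([ 181.3, -492.3,  226.1]), 'tcp_rot': array([-3.1, -0. ,  0.4]), 'contact_force': array([ 0.6, -0.8, -0.4]), 'moment': array([ 0. , -0. ,  0.1]), 'finger_force': 0.0, 'grip_width': 91.74642552428433}
top {'fovy': 54.8204678578282, 'cx': 316.01701040974723, 'cy': 242.01568823098125, 'k1': -0.03450192980199919} [[  -0.    -1.     0.   433.8]
 [  -1.     0.    -0.    33.3]
 [   0.    -0.    -1.  1104.1]
 [   0.     0.     0.     1. ]]
torch 0.91 [416.3 326.9] [ 267.5 -204.5   68.4]
torch 0.84 [317.5 210.5] [532.   14.2  52.3]
torch 0.71 [217.5 248. ] [448.7 242.2  51.3]
ferrule 0.64 [320.1 186. ] [582.2   8.7  92.1]
ferrule 0.51 [516. 296.] [ 333.8 -431.9   70.1]
ferrule 0.5 [221.2 224.5] [500.4 228.7  77.1]
wing_mid 0.69 [317.2 182.8] [589.1  15.   93.1]
wing_mid 0.69 [215.8 225.6] [497.1 237.4  93.4]
wing_mid 0.59 [437.3 302.3] [ 328.  -237.2  124.6]
cover_rib 0.8 [420.8 348.3] [ 223.9 -20
[... 1069 characters left out ...]
d 0.62 [368.2 301.5] [507.6 238.   89.5]
wing_mid 0.5 [313.9 151.9] [ 345.4 -233.2  120.8]
cover_rib 0.77 [316.8 247. ] [505.2  22.6  67. ]
cover_rib 0.55 [400.5 294.1] [420.9 252.4  67.3]
bowl 0.74 [289.1 262. ] [586.2  20.9  61. ]
bowl 0.7 [426.5 408.9] [532.  494.7   5.5]
bowl 0.35 [277.9 139.5] [ 344.7 -439.    24.9]
perfume 0.89 [314.9 311.4] [595.2 150.   11.1]
betel_box 0.95 [202.2 178.2] [ 620.6 -410.6   25.2]
mug 0.82 [336.7 409.5] [712.3 407.5  70.1]
mug 0.65 [284.1 255.5] [597.   17.2  90.1]
cell_tray 0.61 [295.2 229.1] [495.6 -97.1  16.7]
jar 0.59 [279.4 137.4] [ 341.8 -433.8   35.5]
soap_box 0.94 [476.  334.3] [325.5 424.7  31.2]
soap_box 0.5 [202.6 179.2] [ 619.6 -411.8   19.7]
```

View pics/top0.png

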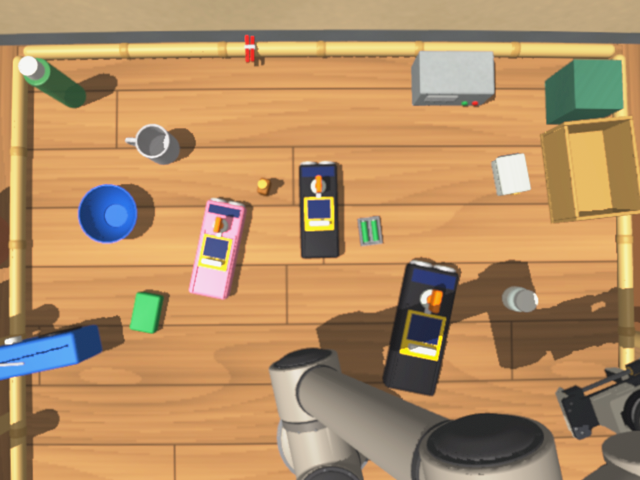

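View pics/scene0.png

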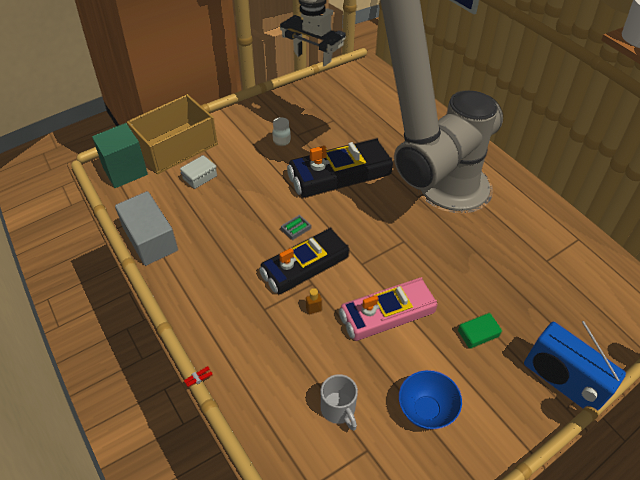

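The top view shows the target as the smaller black torch, at about (319,210) px. Its orange wing is at (318,183), the rib at (319,224), the perfume at (264,186) on its left and the cell tray at (370,230) on its right. Next I'll get the torch's yaw from depth.

Run:
```python
from h import *
np.set_printoptions(precision=3,suppress=True)
o=readout.get_obs();print(o['tcp_rot'],o['tool_pos'])
d=grab('top');P=[]
W=[];K=[]
for r in range(140,280):
  for c in range(270,370):
    p=at_depth(d,(c,r))
    if p is None: continue
    if 38<p[2]<56: P.append(p)
    if p[2]>80: W.append(p)
P=np.array(P);W=np.array(W)
print(len(P),cv2.minAreaRect(P[:,:2].astype(np.float32)),len(W),W.mean(0),W.max(0),W.min(0))
for n in ('wing_mid','cover_rib','ferrule','torch'):
  z={'wing_mid':80,'cover_rib':60,'ferrule':44,'torch':0}[n]
  print(n,[at_z(d,m['position'],z) for m in models.pinpoint(d,n)[:4]])
```

```text
[3.142 0.    0.353] [ 181.421 -492.687  226.719]
3394 ((534.1939086914062, 44.054466247558594), (223.6449432373047, 155.333740234375), 1.2059699296951294) 82 [587.604  11.718  92.117] [604.643  17.597  94.085] [569.27    6.506  84.823]
wing_mid [array([ 329.245, -243.063,   80.   ]), array([497.404, 233.219,  80.   ]), array([585.565,  12.179,  80.   ])]
cover_rib [array([ 218.711, -211.323,   60.   ]), array([506.346,   7.357,  60.   ]), array([418.739, 250.296,  60.   ])]
ferrule [array([ 328.539, -236.137,   44.   ]), array([498.425, 232.692,  44.   ]), array([583.491,   8.977,  44.   ])]
torch [array([533.599,  16.881,   0.   ]), array([ 256.713, -222.611,    0.   ]), array([449.224, 254.052,   0.   ])]
```

Emit:
step_arm(
  series="-1 0.99 -0.6 0 0 0 0.0562;-1 0.99 -0.6 0 0 0 0.0562;-1 0.99 -0.6 0 0 0 0.0562;-1 0.99 -0.6 0 0 0 0.0562",
)

```text
time: 1.85
tool_pos: [239.8, -419.6, 227.0]
tcp_rot: [3.141, -0.0, 0.001]
contact_force: [0.1, -0.5, 0.6]
grip_width: 91.6
finger_force: 0.0
```

Emit:
step_arm(
  series="-1 0.7 -0.9 0 0 0 0;-1 0.7 -0.9 0 0 0 0",
)

```text
time: 2.05
tool_pos: [295.2, -348.2, 226.6]
tcp_rot: [-3.142, -0.0, -0.001]
contact_force: [0.6, -0.8, 0.8]
grip_width: 91.7
finger_force: 0.0
```

Emit:
step_arm(
  series="-1 0.7 -0.9 0 0 0 0;-1 0.7 -0.9 0 0 0 0",
)

```text
time: 2.25
tool_pos: [352.0, -275.4, 226.8]
tcp_rot: [3.141, -0.0, 0.001]
contact_force: [0.3, -0.1, 0.0]
grip_width: 91.8
finger_force: 0.0
```

Emit:
step_arm(
  series="-1 0.7 -0.9 0 0 0 0;-1 0.7 -0.9 0 0 0 0",
)

```text
time: 2.45
tool_pos: [408.3, -203.3, 226.9]
tcp_rot: [3.141, -0.001, 0.001]
contact_force: [0.6, -0.3, -0.5]
grip_width: 92.4
finger_force: 0.0
```

Emit:
step_arm(
  series="-1 0.7 -0.9 0 0 0 0;-1 0.7 -0.9 0 0 0 0",
)

```text
time: 2.65
tool_pos: [464.6, -131.3, 226.8]
tcp_rot: [3.141, -0.001, 0.001]
contact_force: [0.3, 0.0, -0.5]
grip_width: 91.8
finger_force: 0.0
```

Emit:
step_arm(
  series="-1 0.7 -0.9 0 0 0 0;-1 0.7 -0.9 0 0 0 0",
)

```text
time: 2.85
tool_pos: [520.8, -59.2, 226.7]
tcp_rot: [3.141, -0.001, 0.001]
contact_force: [1.0, -0.8, -0.0]
grip_width: 92.0
finger_force: 0.0
```

Emit:
step_arm(
  series="-1 0.7 -0.9 0 0 0 0;-1 0.7 -0.9 0 0 0 0;-1 0.7 -0.9 0 0 0 0;-1 0.7 -0.9 0 0 0 0",
)

```text
time: 3.25
tool_pos: [575.6, 11.6, 226.0]
tcp_rot: [3.141, 0.001, 0.002]
contact_force: [-0.4, -0.6, 0.8]
grip_width: 91.7
finger_force: 0.0
```

Run:
```python
from h import *
np.set_printoptions(precision=3,suppress=True)
d=grab('wrist');save(d,'w1.png');print(d['fovy'],d['c2w'])
hsv=cv2.cvtColor(d['frame'],cv2.COLOR_RGB2HSV)
def pts(m,zlo,zhi):
  return np.array([p for r,c in np.argwhere(m) for p in [at_depth(d,(c,r))] if p is not None and zlo<p[2]<zhi])
org=(hsv[...,0]>4)&(hsv[...,0]<18)&(hsv[...,1]>180)&(hsv[...,2]>120)
W=pts(org,89,100);print(len(W))
if len(W): print('wing top',cv2.minAreaRect(W[:,:2].astype(np.float32)),W.mean(0))
yel=(hsv[...,0]>22)&(hsv[...,0]<34)&(hsv[...,1]>150)&(hsv[...,2]>120)
Y=pts(yel,44,58)
if len(Y): print('cover',cv2.minAreaRect(Y[:,:2].astype(np.float32)),Y[:,2].mean())
for n in ('wing_mid','cover_rib','ferrule'):
  z={'wing_mid':80,'cover_rib':60,'ferrule':44}[n]
  print(n,[(round(m['p'],2),m['position'],at_z(d,m['position'],z)) for m in models.pinpoint(d,n)[:3]])
```

```text
67.38281097890004 [[  0.003  -0.968  -0.25  642.426]
 [ -1.     -0.003  -0.     10.373]
 [ -0.001   0.25   -0.968 384.6  ]
 [  0.      0.      0.      1.   ]]
95
wing top ((591.4756469726562, 8.234199523925781), (32.54050064086914, 7.107508659362793), 13.491189956665039) [592.294   8.112  93.424]
cover ((528.7341918945312, 10.906299591064453), (72.22941589355469, 67.91875457763672), 0.7604432106018066) 50.09174243549278
wing_mid [(0.68, [316.2, 205.3], array([589.443,  12.11 ,  80.   ]))]
cover_rib [(0.63, [323.0, 288.8], array([504.097,   5.525,  60.   ]))]
ferrule [(0.73, [317.0, 198.6], array([589.644,  11.562,  44.   ])), (0.52, [314.3, 204.8], array([583.661,  14.135,  44.   ]))]
```

View pics/w1.png

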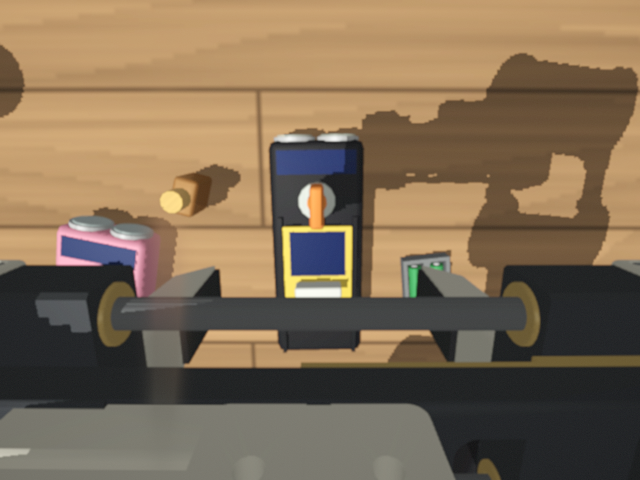

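The wrist view shows the orange wing along torch x at (317,205) px, between the open fingers and centred on the torch. The perfume is at (188,195) and the tray at (425,275), both clear of the fingers.

Emit:
step_arm(
  series="-1 0.165 0 0.75 0 0 0;-1 0.165 0 0.75 0 0 0",
)

```text
time: 3.65
tool_pos: [586.4, 10.7, 163.0]
tcp_rot: [-3.141, 0.006, -0.002]
contact_force: [-1.1, -0.2, -1.4]
grip_width: 91.8
finger_force: 0.0
```

Emit:
step_arm(
  series="-1 0 0 0.625 0 0 0;-1 0 0 0.625 0 0 0;-1 0 0 0.625 0 0 0;-1 0 0 0.625 0 0 0",
)

```text
time: 4.05
tool_pos: [589.8, 11.2, 119.4]
tcp_rot: [3.141, -0.004, -0.001]
contact_force: [-0.3, -0.8, 1.0]
grip_width: 91.8
finger_force: 0.0
```

Run:
```python
from h import *
np.set_printoptions(precision=3,suppress=True)
d=grab('wrist');save(d,'w2.png');print(d['obs']['tool_pos'])
hsv=cv2.cvtColor(d['frame'],cv2.COLOR_RGB2HSV)
org=(hsv[...,0]>4)&(hsv[...,0]<18)&(hsv[...,1]>180)&(hsv[...,2]>120)
n,l,s,c=cv2.connectedComponentsWithStats(org.astype(np.uint8))
for i in range(1,n):
  if s[i,4]>80: print(s[i],c[i])
W=np.array([p for r,c in np.argwhere(org) for p in [at_depth(d,(c,r))] if p is not None and 91<p[2]<100])
print(len(W),cv2.minAreaRect(W[:,:2].astype(np.float32)),W.mean(0),W.min(0),W.max(0))
for n,z in (('wing_mid',80),('ferrule',44)):
  print(n,[(round(m['p'],2),m['position'],at_z(d,m['position'],z)) for m in models.pinpoint(d,n)[:2]])
```

```text
[589.788  11.229 119.39 ]
[ 303  230   25   66 1265] [314.813 262.419]
1113 ((590.8339233398438, 11.958603858947754), (32.42289352416992, 11.420113563537598), 0.22017695009708405) [591.636  11.816  94.195] [574.606   6.224  91.2  ] [607.044  17.682  95.178]
wing_mid [(0.88, [313.5, 264.9], array([587.319,  12.687,  80.   ])), (0.52, [318.4, 293.6], array([569.37,   9.84,  80.  ]))]
ferrule [(0.65, [316.3, 246.3], array([588.155,  11.261,  44.   ]))]
```

View pics/w2.png

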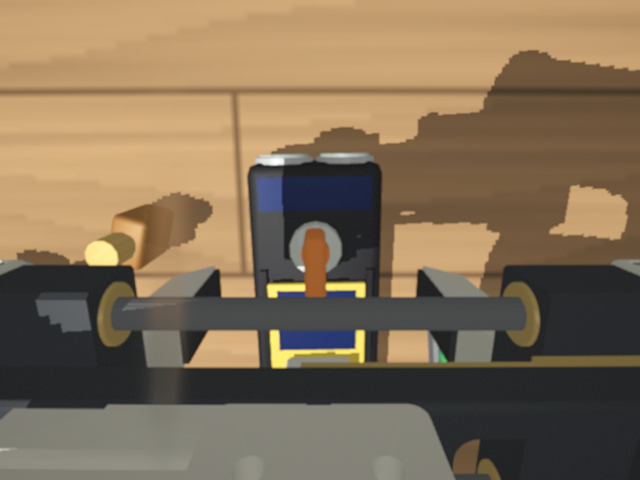

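The wing lies at (315,262) px and the fingers are symmetric about 318, so y is already within 1 mm. I'll descend and close.

Emit:
step_arm(
  series="-1 -0.01 -0.009 0.35 0 0 0;-1 -0.01 -0.009 0.55 0 0 0;-1 -0.01 -0.009 0.65 0 0 0;-1 -0.01 -0.009 0.65 0 0 0;-1 -0.01 -0.009 0.65 0 0 0;-1 -0.01 -0.009 0.65 0 0 0",
)

```text
time: 4.8
tool_pos: [588.5, 12.3, 65.9]
tcp_rot: [3.141, -0.002, -0.0]
contact_force: [0.5, 0.2, 0.6]
grip_width: 92.2
finger_force: 0.0
```

Emit:
step_arm(
  series="1 0 0 0 0 0 0;1 0 0 0 0 0 0;1 0 0 0 0 0 0;1 0 0 0 0 0 0;1 0 0 0 0 0 0;1 0 0 0 0 0 0;1 0 0 0 0 0 0;1 0 0 0 0 0 0;1 0 0 0 0 0 0;1 0 0 0 0 0 0",
)

```text
time: 5.8
tool_pos: [587.6, 15.7, 64.7]
tcp_rot: [-3.136, 0.0, -0.002]
contact_force: [0.2, 20.6, 3.3]
grip_width: 16.5
finger_force: 16.8
```

Emit:
step_arm(
  series="1 0 -0.02 0 0 0 0;1 0 -0.02 0 0 0 0;1 0 -0.02 0 0 0 0",
)

```text
time: 6.1
tool_pos: [587.6, 15.9, 64.8]
tcp_rot: [-3.139, 0.0, -0.0]
contact_force: [-0.4, 7.4, 0.8]
grip_width: 15.6
finger_force: 30.0
```

Run:
```python
from h import *
d=grab('wrist');save(d,'w3.png');o=readout.get_obs();print(o['tool_pos'],o['contact_force'],o['moment'],o['grip_width'],o['finger_force'])
```

```text
[587.6018419   15.96248656  64.78043518] [1.48416716 7.61810597 0.87635261] [ 1.45374687  0.0088178  -0.00377122] 15.48437488982195 29.988506557783694
```

View pics/w3.png

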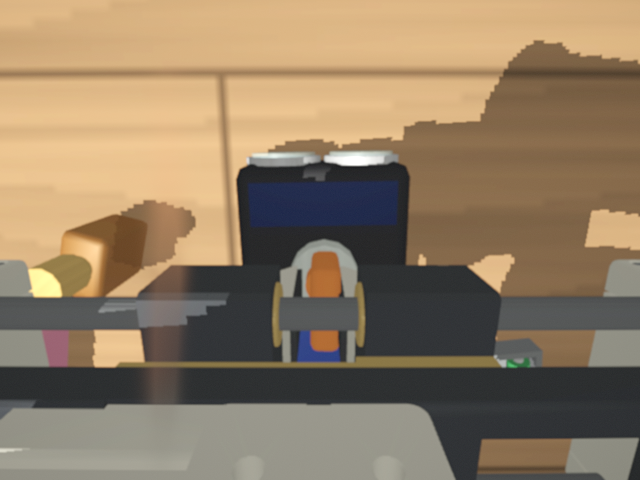

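The wing is between the pads, at (323,300) px, but the opening of 15.5 mm is wider than the bar. I'll zoom in.

Run:
```python
import cv2
a=cv2.imread('pics/w3.png')[230:380,230:420]
cv2.imwrite('pics/w3c.png',cv2.resize(a,None,fx=4,fy=4,interpolation=cv2.INTER_NEAREST))
```

```text
(no output)
```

View pics/w3c.png

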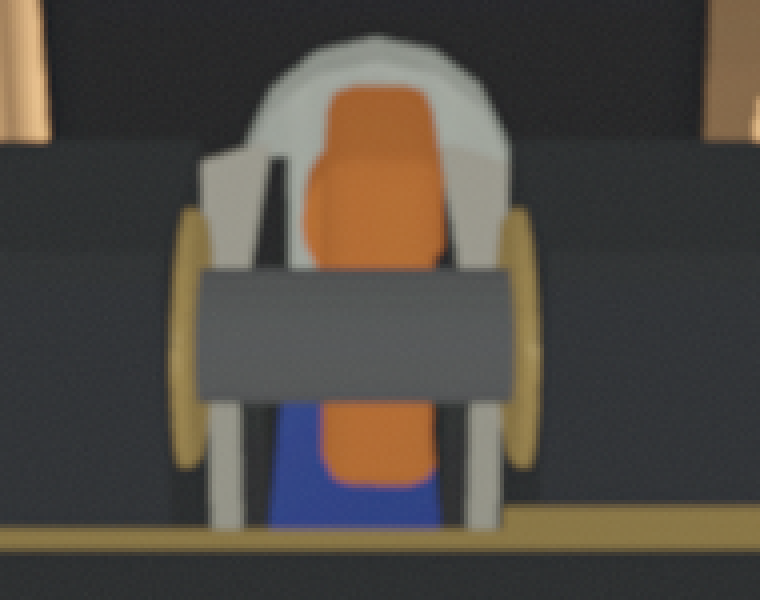

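Run:
```python
import cv2,numpy as np
for f,r0,r1,c0 in (('w2',225,300,280),('w3',245,365,280)):
  a=cv2.imread(f'pics/{f}.png');h=cv2.cvtColor(a,cv2.COLOR_BGR2HSV)
  o=(h[...,0]>3)&(h[...,0]<18)&(h[...,1]>150)&(h[...,2]>70)
  for r in range(r0,r1,3):
    c=np.flatnonzero(o[r,c0:360])+c0
    if len(c): print(f,r,c.min(),c.max(),a[r,(c.min()+c.max())//2])
from h import *
d=grab('wrist');np.set_printoptions(precision=1,suppress=True,linewidth=200)
for r in (258,264,270,276,282,288,294,336,345,355):
  print(r,[(c,at_depth(d,(c,r))) for c in range(290,356,8)] if r in(270,288,340) else [ (c,int(at_depth(d,(c,r))[1]),int(at_depth(d,(c,r))[2])) for c in range(282,360,6) if at_depth(d,(c,r)) is not None])
```

```text
w2 231 307 322 [ 39  82 143]
w2 234 306 323 [ 39  84 143]
w2 237 306 323 [ 40  85 146]
w2 240 305 323 [ 43  92 156]
w2 243 305 325 [ 43  93 158]
w2 246 304 326 [ 45  95 160]
w2 249 303 327 [ 46  95 160]
w2 252 302 328 [ 44  94 159]
w2 255 302 328 [ 45  95 159]
w2 258 303 327 [ 44  94 159]
w2 261 304 326 [ 44  94 159]
w2 264 305 324 [ 44  94 158]
w2 267 306 324 [ 45  94 158]
w2 270 306 324 [ 43  94 159]
w2 273 305 325 [ 45  95 159]
w2 276 305 325 [ 46  96 159]
w2 279 305 326 [ 45  95 159]
w2 282 305 325 [ 42  94 159]
w2 285 306 324 [ 43  94 159]
w2 288 306 324 [ 45  94 159]
w2 291 306 324 [ 44  93 159]
w2 294 306 324 [ 43  94 159]
w3 254 314 334 [ 46  97 163]
w3 257 313 336 [ 48  97 163]
w3 260 313 336 [ 49 100 163]
w3 263 312 337 [ 50 100 165]
w3 266 312 337 [ 48  99 164]
w3 269 311 338 [ 50 102 169]
w3 272 309 339 [ 52 108 177]
w3 275 308 339 [ 52 109 179]
w3 278 307 339 [ 52 109 179]
w3 281 307 340 [ 52 109 179]
w3 284 307 340 [ 54 111 180]
w3 287 307 340 [ 54 110 180]
w3 290 307 340 [ 53 110 180]
w3 293 309 339 [ 54 110 180]
w3 296 311 337 [ 61 101 162]
w3 332 312 338 [ 53 108 178
[... 1707 characters left out ...]
, 14, 94), (324, 12, 94), (330, 10, 94), (336, 7, 94), (342, 5, 93), (348, 3, 97), (354, 3, 118)]
336 [(282, 24, 135), (288, 24, 118), (294, 22, 111), (300, 24, 53), (306, 21, 52), (312, 17, 93), (318, 14, 95), (324, 12, 94), (330, 9, 94), (336, 7, 94), (342, 6, 111), (348, 4, 114), (354, 4, 130)]
345 [(282, 24, 135), (288, 24, 118), (294, 22, 111), (300, 24, 52), (306, 21, 52), (312, 17, 92), (318, 14, 94), (324, 12, 94), (330, 9, 94), (336, 7, 94), (342, 6, 111), (348, 4, 114), (354, 4, 133)]
355 [(282, 24, 135), (288, 24, 119), (294, 23, 111), (300, 24, 52), (306, 21, 52), (312, 18, 52), (318, 14, 52), (324, 11, 52), (330, 8, 52), (336, 5, 52), (342, 6, 111), (348, 4, 115), (354, 4, 133)]
```

Depth shows the bar at y 6–18 mm (centre 12) and a wider collar under its lower edge, which the finger tips have probably caught. I'll open, rise 6 mm, recentre and grip only the bar.

Emit:
step_arm(
  series="0.2 0 0 0 0 0 0;0.2 0 0 0 0 0 0;0.2 0 0 0 0 0 0;0.2 0 0.02 -0.075 0 0 0;0.2 0 0.02 -0.075 0 0 0;0.2 0 0.02 -0.075 0 0 0;0.2 0 0.02 -0.075 0 0 0",
)

```text
time: 6.9
tool_pos: [587.7, 12.2, 70.8]
tcp_rot: [3.141, -0.0, -0.001]
contact_force: [-0.2, -1.3, 0.7]
grip_width: 36.8
finger_force: 0.0
```

Run:
```python
from h import *
d=grab('wrist');save(d,'w4.png',cv2.resize(d['frame'][220:380,210:440],None,fx=3,fy=3));o=readout.get_obs();print(o['tool_pos'],o['contact_force'],o['grip_width'],o['finger_force'])
for r in (276,282,288,294):
  print(r,[ (c,*at_depth(d,(c,r)).astype(int)[1:]) for c in range(256,386,5) if at_depth(d,(c,r)) is not None])
```

```text
[587.62541542  12.25633274  70.67788635] [0.30938703 0.01605144 0.19890325] 36.51919085114179 0.0
276 [(256, np.int64(37), np.int64(84)), (261, np.int64(35), np.int64(84)), (266, np.int64(33), np.int64(84)), (271, np.int64(31), np.int64(82)), (276, np.int64(29), np.int64(79)), (281, np.int64(31), np.int64(44)), (286, np.int64(27), np.int64(56)), (291, np.int64(24), np.int64(56)), (296, np.int64(22), np.int64(56)), (301, np.int64(19), np.int64(66)), (306, np.int64(15), np.int64(94)), (311, np.int64(13), np.int64(94)), (316, np.int64(11), np.int64(95)), (321, np.int64(9), np.int64(94)), (326, np.int64(7), np.int64(94)), (331, np.int64(4), np.int64(67)), (336, np.int64(1), np.int64(56)), (341, np.int64(0), np.int64(56)), (346, np.int64(-3), np.int64(56)), (351, np.int64(-7), np.int64(44)), (356, np.int64(-9), np.int64(45)), (361, np.int64(-8), np.int64(79)), (366, np.int64(-9), np.int64(82)), (371, np.int64(-11), np.int64(84)), (376, np.int64(-13), np.int64(84)), (381, np.int64(-16), np.int64(84))]
282 [(256, np.int64(36), np.int64(90)), (261, np.int64(34), np.int64(90)), (266, np.int64
[... 1955 characters left out ...]
(286, np.int64(28), np.int64(44)), (291, np.int64(25), np.int64(45)), (296, np.int64(22), np.int64(56)), (301, np.int64(19), np.int64(57)), (306, np.int64(15), np.int64(94)), (311, np.int64(13), np.int64(94)), (316, np.int64(11), np.int64(94)), (321, np.int64(9), np.int64(94)), (326, np.int64(7), np.int64(94)), (331, np.int64(4), np.int64(57)), (336, np.int64(1), np.int64(56)), (341, np.int64(-1), np.int64(44)), (346, np.int64(-4), np.int64(44)), (351, np.int64(-7), np.int64(44)), (356, np.int64(-9), np.int64(44)), (361, np.int64(-7), np.int64(85)), (366, np.int64(-7), np.int64(98)), (371, np.int64(-9), np.int64(100)), (376, np.int64(-11), np.int64(103)), (381, np.int64(-12), np.int64(103))]
```

View pics/w4.png

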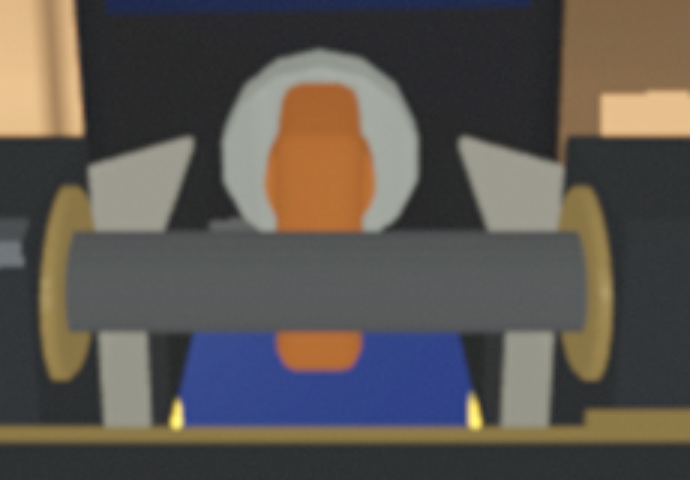

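The fingers (inner faces at y 29 and −7.5) are now centred on the bar (6–17.5), and the collar is below the tips. Closing.

Emit:
step_arm(
  series="0.6 0 0 0 0 0 0;0.6 0 0 0 0 0 0;0.6 0 0 0 0 0 0;0.6 0 0 0 0 0 0",
)

```text
time: 7.35
tool_pos: [587.7, 12.4, 70.7]
tcp_rot: [3.142, 0.0, -0.0]
contact_force: [0.4, 1.4, -0.1]
grip_width: 18.7
finger_force: 0.0
```

Emit:
step_arm(
  series="1 0 0 0 0 0 0;1 0 0 0 0 0 0;1 0 0 0 0 0 0;1 0 0 0 0 0 0;1 0 0 0 0 0 0;1 0 0 0 0 0 0",
)

```text
time: 7.95
tool_pos: [587.7, 12.9, 70.7]
tcp_rot: [-3.141, -0.0, -0.0]
contact_force: [-0.8, 5.1, -0.1]
grip_width: 11.9
finger_force: 30.0
```

Clean grip: 11.9 mm wide, 30 N. I'll relieve the lateral force and start pulling up slowly.

Emit:
step_arm(
  series="1 0 -0.01 0 0 0 0;1 0 -0.01 -0.0125 0 0 0;1 0 -0.01 -0.025 0 0 0;1 0 -0.01 -0.0375 0 0 0;1 0 -0.01 -0.05 0 0 0;1 0 -0.01 -0.0625 0 0 0;1 0 -0.01 -0.0625 0 0 0;1 0 -0.01 -0.0625 0 0 0",
)

```text
time: 8.75
tool_pos: [587.6, 13.0, 75.8]
tcp_rot: [3.141, 0.0, -0.0]
contact_force: [1.4, 2.1, -6.4]
grip_width: 12.2
finger_force: 30.0
```

Emit:
step_arm(
  series="1 0 0 -0.0125 0 0 0;1 0 0 -0.0125 0 0 0;1 0 0 -0.0125 0 0 0",
)

```text
time: 9.05
tool_pos: [587.6, 13.0, 76.8]
tcp_rot: [3.141, 0.0, -0.0]
contact_force: [2.1, 1.1, -6.4]
grip_width: 11.8
finger_force: 30.0
```

Emit:
step_arm(
  series="1 0 0 -0.005 0 0 0;1 0 0 -0.01 0 0 0;1 0 0 -0.01 0 0 0",
)

```text
time: 9.35
tool_pos: [587.6, 13.1, 77.5]
tcp_rot: [3.141, 0.0, -0.0]
contact_force: [1.8, -0.1, -7.4]
grip_width: 11.8
finger_force: 30.0
```

Emit:
step_arm(
  series="1 0 0 -0.005 0 0 0;1 0 0 -0.01 0 0 0;1 0 0 -0.01 0 0 0",
)

```text
time: 9.65
tool_pos: [587.7, 13.1, 78.3]
tcp_rot: [3.141, 0.0, -0.0]
contact_force: [1.6, -0.2, -6.6]
grip_width: 11.6
finger_force: 30.0
```

Emit:
step_arm(
  series="1 0 0 -0.005 0 0 0;1 0 0 -0.01 0 0 0;1 0 0 -0.01 0 0 0",
)

```text
time: 9.95
tool_pos: [587.6, 13.1, 79.1]
tcp_rot: [3.141, 0.0, -0.0]
contact_force: [1.0, -0.5, -7.1]
grip_width: 11.7
finger_force: 30.0
```

Emit:
step_arm(
  series="1 0 0 -0.005 0 0 0;1 0 0 -0.01 0 0 0;1 0 0 -0.01 0 0 0",
)

```text
time: 10.25
tool_pos: [587.7, 13.1, 79.9]
tcp_rot: [3.141, 0.0, -0.0]
contact_force: [0.5, -0.4, -6.4]
grip_width: 11.9
finger_force: 30.0
```

Emit:
step_arm(
  series="1 0 0 -0.005 0 0 0;1 0 0 -0.01 0 0 0;1 0 0 -0.01 0 0 0",
)

```text
time: 10.55
tool_pos: [587.7, 13.1, 80.7]
tcp_rot: [3.141, 0.0, -0.0]
contact_force: [0.3, 0.3, -7.9]
grip_width: 12.0
finger_force: 30.0
```

Emit:
step_arm(
  series="1 0 0 -0.005 0 0 0;1 0 0 -0.01 0 0 0;1 0 0 -0.01 0 0 0",
)

```text
time: 10.85
tool_pos: [587.6, 13.1, 81.5]
tcp_rot: [3.141, 0.0, -0.0]
contact_force: [0.9, -0.7, -7.8]
grip_width: 11.8
finger_force: 30.0
```

Emit:
step_arm(
  series="1 0 0 -0.005 0 0 0;1 0 0 -0.01 0 0 0;1 0 0 -0.01 0 0 0",
)

```text
time: 11.15
tool_pos: [587.7, 13.1, 82.3]
tcp_rot: [3.141, 0.0, -0.0]
contact_force: [1.0, -1.6, -8.3]
grip_width: 11.9
finger_force: 30.0
```

Emit:
step_arm(
  series="1 0 0 -0.005 0 0 0;1 0 0 -0.01 0 0 0;1 0 0 -0.01 0 0 0",
)

```text
time: 11.45
tool_pos: [587.6, 13.1, 83.1]
tcp_rot: [3.141, 0.0, -0.0]
contact_force: [0.8, -0.7, -7.4]
grip_width: 11.8
finger_force: 30.0
```

Emit:
step_arm(
  series="1 0 0 -0.005 0 0 0;1 0 0 -0.01 0 0 0;1 0 0 -0.01 0 0 0",
)

```text
time: 11.75
tool_pos: [587.6, 13.1, 83.9]
tcp_rot: [3.141, 0.0, -0.0]
contact_force: [1.1, -0.8, -8.3]
grip_width: 11.6
finger_force: 30.0
```

Emit:
step_arm(
  series="1 0 0 -0.005 0 0 0;1 0 0 -0.01 0 0 0;1 0 0 -0.01 0 0 0",
)

```text
time: 12.05
tool_pos: [587.7, 13.1, 84.7]
tcp_rot: [3.141, 0.0, -0.0]
contact_force: [0.9, -0.7, -8.6]
grip_width: 11.9
finger_force: 30.0
```

Emit:
step_arm(
  series="1 0 0 -0.005 0 0 0;1 0 0 -0.01 0 0 0;1 0 0 -0.01 0 0 0",
)

```text
time: 12.35
tool_pos: [587.7, 13.1, 85.5]
tcp_rot: [3.141, 0.0, -0.0]
contact_force: [0.5, -0.8, -8.5]
grip_width: 11.7
finger_force: 30.0
```

Emit:
step_arm(
  series="1 0 0 -0.005 0 0 0;1 0 0 -0.01 0 0 0;1 0 0 -0.01 0 0 0",
)

```text
time: 12.65
tool_pos: [587.7, 13.1, 86.2]
tcp_rot: [3.141, 0.0, -0.0]
contact_force: [0.9, -1.0, -11.0]
grip_width: 12.3
finger_force: 30.0
```

Emit:
step_arm(
  series="1 0 0 -0.005 0 0 0;1 0 0 -0.005 0 0 0;1 0 0 -0.005 0 0 0",
)

```text
time: 12.95
tool_pos: [587.7, 13.1, 86.5]
tcp_rot: [3.142, 0.0, -0.0]
contact_force: [1.8, -2.1, -12.8]
grip_width: 12.0
finger_force: 30.0
```

The force has climbed to 12.8 N against about 8.2 N of spring, so the stop is at roughly 15.5 mm. I'll ease back 0.3 mm and turn the first 0.3 rad.

Emit:
step_arm(
  series="1 0 0 0.004 0 0 0;1 0 0 0.004 0 0 -0.008;1 0 0 0.004 0 0 -0.016;1 0 0 0.004 0 0 -0.024;1 0 0 0.004 0 0 -0.032;1 0 0 0.004 0 0 -0.04;1 0 0 0.004 0 0 -0.048;1 0 0 0.004 0 0 -0.048",
)

```text
time: 13.75
tool_pos: [587.8, 12.7, 86.3]
tcp_rot: [3.141, 0.0, 0.302]
contact_force: [1.3, -3.7, -12.1]
grip_width: 12.0
finger_force: 30.0
```

Run:
```python
from h import *
o=readout.get_obs();print(o['tool_pos'],o['tcp_rot'],o['contact_force'],o['moment'],o['grip_width'])
```

```text
[587.75152857  12.74936948  86.33265622] [3.14093377e+00 9.61036746e-05 3.01718141e-01] [  1.27996812  -3.69595004 -12.08507417] [-0.66757306 -0.36228493  0.05093996] 11.962481989324457
```

Emit:
step_arm(
  series="1 0 0 -0.001 0 0 -0.008;1 0 0 -0.002 0 0 -0.016;1 0 0 -0.003 0 0 -0.024;1 0 0 -0.0045 0 0 -0.032;1 0 0 -0.006 0 0 -0.04;1 0 0 -0.007 0 0 -0.048;1 0 0 -0.008 0 0 -0.056;1 0 0 -0.0095 0 0 -0.064;1 0 0 -0.011 0 0 -0.072;1 0 0 -0.012 0 0 -0.08;1 0 0 -0.012 0 0 -0.08",
)

```text
time: 14.85
tool_pos: [588.1, 12.2, 87.3]
tcp_rot: [3.14, 0.0, 0.804]
contact_force: [3.2, -4.9, -14.4]
grip_width: 11.8
finger_force: 30.0
```

Run:
```python
from h import *
o=readout.get_obs();print(o['tool_pos'],o['tcp_rot'],o['contact_force'],o['moment'],o['grip_width'])
```

```text
[588.12834464  12.23542599  87.32239998] [3.13992090e+00 3.54735051e-04 8.03793462e-01] [  3.18479322  -4.91636835 -14.35504965] [-1.05879723 -0.63139398 -0.01899612] 11.777822173824614
```

Emit:
step_arm(
  series="1 0 0 -0.001 0 0 -0.008;1 0 0 -0.002 0 0 -0.016;1 0 0 -0.003 0 0 -0.024;1 0 0 -0.004 0 0 -0.032;1 0 0 -0.005 0 0 -0.04;1 0 0 -0.006 0 0 -0.048;1 0 0 -0.007 0 0 -0.056;1 0 0 -0.008 0 0 -0.064;1 0 0 -0.009 0 0 -0.072;1 0 0 -0.01 0 0 -0.08;1 0 0 -0.01 0 0 -0.086;1 0 0 -0.01 0 0 -0.092;1 0 0 -0.01 0 0 -0.092",
)

```text
time: 16.15
tool_pos: [588.8, 12.0, 88.4]
tcp_rot: [3.139, 0.001, 1.381]
contact_force: [4.3, -5.7, -12.1]
grip_width: 11.7
finger_force: 30.0
```

Run:
```python
from h import *
o=readout.get_obs();print(o['tool_pos'],o['tcp_rot'],o['contact_force'],o['moment'],o['grip_width'])
```

```text
[588.79464478  11.98135678  88.36299789] [3.13882632e+00 1.14761341e-03 1.38091137e+00] [  4.27338325  -5.67915132 -12.07574372] [-1.22691272 -0.88633519 -0.17342614] 11.732219531950593
```

Emit:
step_arm(
  series="1 0 0 0 0 0 -0.004;1 0 0 0 0 0 -0.008;1 0 0 0 0 0 -0.008",
)

```text
time: 16.45
tool_pos: [588.7, 12.1, 88.4]
tcp_rot: [3.139, 0.001, 1.43]
contact_force: [4.7, -6.1, -13.5]
grip_width: 11.9
finger_force: 30.7
```

Run:
```python
from h import *
o=readout.get_obs();print(o['tool_pos'],o['tcp_rot'],o['contact_force'],o['moment'],o['grip_width'])
```

```text
[588.72790496  12.09089092  88.36440015] [3.13909974e+00 7.96321935e-04 1.42967888e+00] [  4.71068328  -6.1059158  -13.50597172] [-1.07478011 -0.86956107 -0.63897178] 11.901504048755369
```

A resisting torque of 0.64 N·m at 1.43 rad means the wing is on its end stop. I'll ease the tension, release and rise.

Emit:
step_arm(
  series="1 0 0 0.006 0 0 0.006;1 0 0 0.0125 0 0 0.008;1 0 0 0.0125 0 0 0.008",
)

```text
time: 16.75
tool_pos: [588.8, 12.0, 87.9]
tcp_rot: [3.138, 0.001, 1.379]
contact_force: [2.5, -6.5, -9.6]
grip_width: 11.8
finger_force: 30.0
```

Emit:
step_arm(
  series="0.2 0 0 0 0 0 0;0.2 0 0 0 0 0 0;0.2 0 0 0 0 0 0;0.2 0 0 0 0 0 0;0.2 0 0 0 0 0 0",
)

```text
time: 17.25
tool_pos: [587.8, 13.3, 87.5]
tcp_rot: [3.141, -0.0, 1.382]
contact_force: [0.9, -0.1, 0.1]
grip_width: 36.6
finger_force: 0.0
```

Emit:
step_arm(
  series="0.2 0 0 -0.3 0 0 0;0.2 0 0 -0.7 0 0 0;0.2 0 0 -0.7 0 0 0;0.2 0 0 -0.7 0 0 0",
)

```text
time: 17.65
tool_pos: [588.0, 13.2, 143.8]
tcp_rot: [3.14, -0.0, 1.382]
contact_force: [-0.3, -0.6, -0.0]
grip_width: 36.9
finger_force: 0.0
```

Run:
```python
from h import *
np.set_printoptions(precision=1,suppress=True)
d=grab('top');save(d,'t5.png',cv2.resize(d['frame'][130:290,230:400],None,fx=3,fy=3))
s=grab('scene');save(s,'s5.png',cv2.resize(s['frame'][190:350,210:420],None,fx=3,fy=3))
for x in (d,s):
  for n,z in (('wing_mid',96),('cover_rib',60)):
    print(n,[(round(m['p'],2),m['position'],at_z(x,m['position'],z),at_depth(x,m['position'])) for m in models.pinpoint(x,n)[:3]])
```

```text
wing_mid [(0.84, [437.2, 300.1], array([ 329.7, -244.9,   96. ]), array([ 332.6, -237.2,  123.9])), (0.54, [216.4, 226.2], array([495.6, 235.5,  96. ]), array([495.7, 236. ,  93.6]))]
cover_rib [(0.92, [421.2, 349.8], array([ 214.3, -217. ,   60. ]), array([ 220.7, -209.6,   90.5])), (0.91, [212.6, 260.5], array([420.6, 251.6,  60. ]), array([420.6, 250.2,  66.8])), (0.16, [267.7, 186.7], array([586.2, 126.5,  60. ]), array([587.9, 127.5,  48.8]))]
wing_mid [(0.81, [315.0, 149.0], array([ 319.7, -266.4,   96. ]), array([ 338. , -238.8,  124. ])), (0.66, [288.2, 252.5], array([586.2,  19. ,  96. ]), array([590.3,  26.4, 106.3])), (0.49, [368.2, 302.1], array([511.7, 242.6,  96. ]), array([508.6, 239.3,  89.5]))]
cover_rib [(0.91, [356.5, 149.8], array([ 194.8, -231.4,   60. ]), array([ 219.4, -201. ,   92.9])), (0.9, [403.5, 293.9], array([410.6, 252.3,  60. ]), array([414.3, 255.6,  66.8])), (0.71, [317.0, 246.0], array([499.7,  15.2,  60. ]), array([503.2,  20.3,  67.3]))]
```

View pics/s5.png

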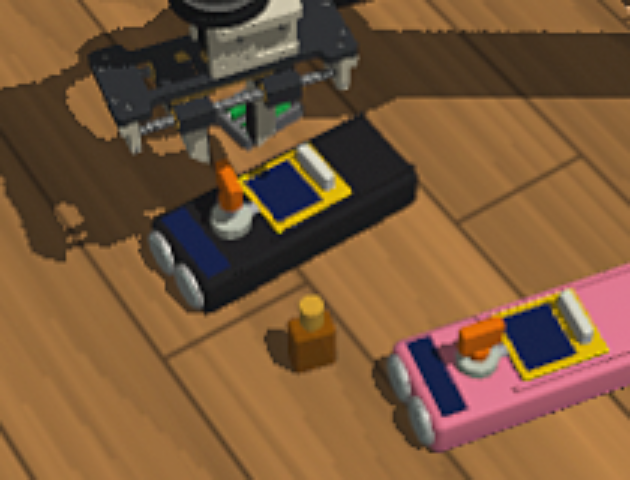

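The scene view shows the wing now across the torch and well raised at (230,185) px in the crop, with the rib at (315,165). I'll shut the gripper, square up above the cover between rib and ferrule, and descend.

Emit:
step_arm(
  series="1 -0.123 -0.575 0 0 0 0.22;1 -0.123 -0.575 0 0 0 0.22;1 -0.123 -0.575 0 0 0 0.22;1 -0.123 -0.575 0 0 0 0.22;1 -0.123 -0.575 0 0 0 0.22;1 -0.123 -0.575 0 0 0 0.22;1 -0.123 -0.575 0 0 0 0.22;1 -0.123 -0.575 0 0 0 0.22;1 -0.123 -0.575 0 0 0 0.22;1 -0.123 -0.575 0 0 0 0.22;1 -0.123 -0.575 0 0 0 0.22;1 -0.123 -0.575 0 0 0 0.22",
)

```text
time: 19.15
tool_pos: [540.5, 12.1, 142.8]
tcp_rot: [3.142, 0.001, 0.001]
contact_force: [0.1, -0.5, -0.2]
grip_width: 0.4
finger_force: 0.0
```

Run:
```python
from h import *
np.set_printoptions(precision=1,suppress=True)
d=grab('top')
o=readout.get_obs();print(o['tool_pos'],o['tcp_rot'],o['grip_width'])
d=grab('wrist');save(d,'w6.png')
hsv=cv2.cvtColor(d['frame'],cv2.COLOR_RGB2HSV)
org=(hsv[...,0]>3)&(hsv[...,0]<18)&(hsv[...,1]>150)&(hsv[...,2]>70)
W=np.array([p for r,c in np.argwhere(org) for p in [at_depth(d,(c,r))] if p is not None and 100<p[2]<120])
print(len(W))
if len(W): print(cv2.minAreaRect(W[:,:2].astype(np.float32)),np.median(W[:,2]),W.min(0),W.max(0))
```

```text
[540.6  12.1 142.9] [3.1 0.  0. ] 0.1452739301620036
1432
((589.31103515625, 11.659455299377441), (35.82487869262695, 11.999545097351074), 77.12808990478516) 108.70671967421688 [580.6  -6.3 100.3] [597.8  29.3 109.4]
```

View pics/w6.png

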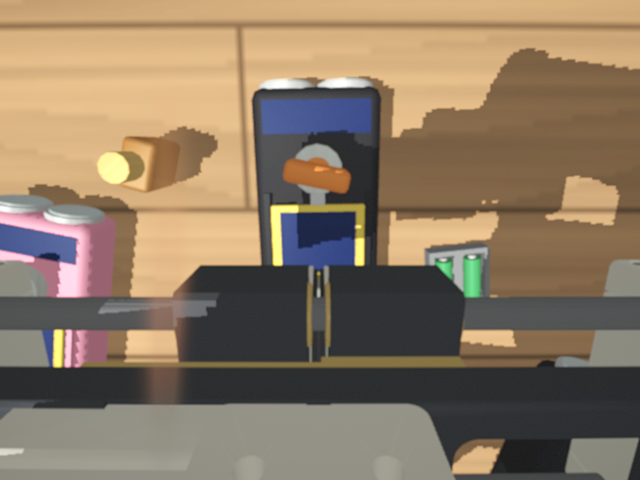

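The wrist view shows the wing at (317,175) px turned 77° (1.346 rad), raised 15 mm and staying there, with the cover below the shut fingers. Descending.

Emit:
step_arm(
  series="1 0 0 0.4 0 0 0;1 0 0 0.8 0 0 0;1 0 0 0.8 0 0 0;1 0 0 0.8 0 0 0",
)

```text
time: 19.65
tool_pos: [540.7, 12.1, 79.4]
tcp_rot: [-3.142, 0.001, -0.0]
contact_force: [0.0, 0.2, 0.2]
grip_width: 0.3
finger_force: 0.0
```

Emit:
step_arm(
  series="1 0 0 0.15 0 0 0;1 0 0 0.27 0 0 0;1 0 0 0.27 0 0 0;1 0 0 0.27 0 0 0;1 0 0 0.27 0 0 0",
)

```text
time: 20.15
tool_pos: [541.0, 12.1, 57.9]
tcp_rot: [3.141, -0.001, -0.0]
contact_force: [-0.1, 0.6, -0.7]
grip_width: 0.3
finger_force: 0.0
```

Emit:
step_arm(
  series="1 -0.1 0 0 0 0 0;1 -0.18 0 0 0 0 0;1 -0.24 0 0 0 0 0;1 -0.29 0 0 0 0 0;1 -0.34 0 0 0 0 0;1 -0.39 0 0 0 0 0;1 -0.44 0 0 0 0 0;1 -0.49 0 0 0 0 0;1 -0.54 0 0 0 0 0;1 -0.59 0 0 0 0 0;1 -0.64 0 0 0 0 0;1 -0.69 0 0 0 0 0;1 -0.74 0 0 0 0 0;1 -0.79 0 0 0 0 0;1 -0.82 0 0 0 0 0",
)

```text
time: 21.65
tool_pos: [474.6, 12.2, 57.5]
tcp_rot: [3.142, 0.0, -0.0]
contact_force: [1.6, -0.4, 0.1]
grip_width: 0.7
finger_force: 0.8
```

Emit:
step_arm(
  series="1 -0.03 0 0 0 0 0;1 -0.06 0 0 0 0 0;1 -0.09 0 0 0 0 0;1 -0.12 0 0 0 0 0;1 -0.12 0 0 0 0 0",
)

```text
time: 22.15
tool_pos: [465.2, 12.2, 57.5]
tcp_rot: [3.142, 0.0, -0.0]
contact_force: [0.6, -0.4, -0.4]
grip_width: 0.5
finger_force: 0.6
```

Keep pushing gently in small steps until the end stop.

Emit:
step_arm(
  series="1 -0.02 0 0 0 0 0;1 -0.035 0 0 0 0 0;1 -0.035 0 0 0 0 0",
)

```text
time: 22.45
tool_pos: [465.0, 12.1, 57.7]
tcp_rot: [3.141, -0.005, -0.001]
contact_force: [8.8, 0.2, -5.6]
grip_width: 0.6
finger_force: 4.3
```

Emit:
step_arm(
  series="1 -0.01 0 0 0 0 0;1 -0.02 0 0 0 0 0;1 -0.02 0 0 0 0 0",
)

```text
time: 22.75
tool_pos: [464.8, 12.1, 57.9]
tcp_rot: [3.141, -0.008, -0.001]
contact_force: [12.2, 1.8, -10.0]
grip_width: 0.2
finger_force: 6.3
```

It is at the end stop: 12 N with no further travel. Backing off and rising clear.

Emit:
step_arm(
  series="1 0.1 0 0 0 0 0;1 0.25 0 0 0 0 0;1 0.25 0 0 0 0 0;1 0.25 0 -0.4 0 0 0;1 0.25 0 -0.9 0 0 0;1 0.25 0 -0.9 0 0 0;1 0.25 0 -0.9 0 0 0",
)

```text
time: 23.45
tool_pos: [480.6, 12.3, 129.9]
tcp_rot: [3.141, -0.0, -0.0]
contact_force: [0.3, 0.8, -0.9]
grip_width: 0.5
finger_force: 0.0
```

Emit:
step_arm(
  series="1 -0.6 0 -0.6 0 0 0;1 -0.6 0 -0.6 0 0 0;1 -0.6 0 -0.6 0 0 0;1 -0.6 0 -0.6 0 0 0",
)

```text
time: 23.85
tool_pos: [432.8, 12.2, 176.6]
tcp_rot: [-3.141, 0.001, -0.0]
contact_force: [0.3, -0.0, 0.1]
grip_width: 0.3
finger_force: 0.0
```

Run:
```python
from h import *
np.set_printoptions(precision=1,suppress=True)
s=grab('scene');save(s,'s7.png',cv2.resize(s['frame'][190:350,210:420],None,fx=3,fy=3))
d=grab('wrist')
hsv=cv2.cvtColor(d['frame'],cv2.COLOR_RGB2HSV)
org=(hsv[...,0]>3)&(hsv[...,0]<18)&(hsv[...,1]>150)&(hsv[...,2]>70)
W=np.array([p for r,c in np.argwhere(org) for p in [at_depth(d,(c,r))] if p is not None and 85<p[2]<120 and abs(p[1]-12)<30])
if len(W): print(len(W),cv2.minAreaRect(W[:,:2].astype(np.float32)),np.median(W[:,2]))
for n,z in (('cover_rib',60),('perfume',0),('cell_tray',0)):
    print(n,[(round(m['p'],2),at_z(s,m['position'],z)) for m in models.pinpoint(s,n)[:3]])
o=readout.get_obs();print(o['time'],o['tool_pos'],o['contact_force'])
```

```text
157 ((581.8984375, 5.10902214050293), (19.735122680664062, 2.369044780731201), 84.0558090209961) 89.43781971589357
cover_rib [(0.78, array([450.9,   7.7,  60. ])), (0.75, array([415.7, 253.8,  60. ]))]
perfume [(0.7, array([586.1, 131.8,   0. ]))]
cell_tray [(0.77, array([ 478.8, -109.6,    0. ]))]
24.1 [433.1  12.2 176.7] [-0.1 -0.  -0.3]
```

View pics/s7.png

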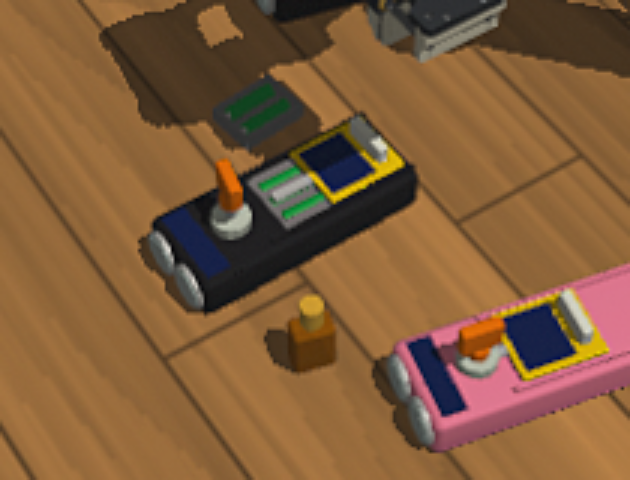

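The cover is fully open: the cells show at (290,190) px and the rib is at the tail at (370,138). The wing is still raised and turned at (230,185), and the perfume and tray haven't moved. Handing in.

```bash
python3 -c "
from plant import order
print(order.close_job())"
```

```text
the job is handed in; nothing more can be done
None
```

The job is handed in: the screw was pulled to its stop at about 15.5 mm and driven anticlockwise to its end, where it stays out. The yellow cover was then pushed to its end stop at the tail, and the bystanders beside the torch (perfume and cell tray) stand where they were.

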